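# Find and press the hidden sea-lock key of a sample case

### The job

Release the sea-locked drawer of the grey sample case: the release key lies in a notch somewhere along the low black rail behind the case, so feel along the top of the rail with a fingertip until it drops into the notch, then press the key in there fully down so that the white drawer comes out at the front, and move clear. Do not pull or prise at the drawer, and leave the two vials and the jar beside the case standing where they are.

Things in the scene. Friction and masses are not known exactly. Their poses are not given: they have to be found in the camera images.
- case: Fixed grey sample case. Origin on the worktop under it; x points to its back (away from the robot), y to the left along its width, z up. Housing: x = -65 to +45 mm, y = -143 to +143 mm, 95 mm high. Right behind it runs a rigid black rail along y: x = +45 to +91 mm, y = -138 to +138 mm, flat top at z = 70 mm.
- rail_left (a point): Left (+y) end of the rail, middle of its top edge (case x = +68, y = +138, z = 70 mm). The rail is six equal segments, each 46 mm long, centred at case y = -115, -69, -23, +23, +69, +115 mm. One of them, a different one each time and not told, is notched.
- rail_right (a point): Right (-y) end of the rail, middle of its top edge (case x = +68, y = -138, z = 70 mm). The notch: 38 mm along y, centred in its segment, open over the rail's full 46 mm in x, with a 4 mm wall at each end. Its floor, 10 mm below the rail top, is the release key, black like the rail; a fingertip that sinks below the rail top is in the notch.
- release_key (a joint): How far the release key is pressed down, m: 0 = up (top at z = 60 mm), 0.008 = fully down (top at z = 52 mm). It moves straight down with a steady resistance of about 5 N, has no spring and stays where it is left.
- drawer (a joint): How far the white drawer at the front of the case has come out towards the robot, m: 0 = shut, 0.026 = released. It is geared to the key (3.25 times the key's travel) and comes out by itself as the key goes down. Its front (258 x 54 mm, middle 49 mm above the worktop) fills the front face of the case and is not to be touched.
- red_vial: Loose sample vial with a red cap, 27 mm across, 58 mm high, standing about 65 mm behind the rail, left of its middle; origin at its foot.
- yellow_vial: Loose sample vial with a yellow cap, 27 mm across, 58 mm high, standing left (+y) of the housing; origin at its foot.
- red_jar: Loose white jar with a red lid, 62 mm across, 88 mm high, standing right (-y) of the case; origin at its foot.
Mind the look-alikes: they are no part of the job. Of the things like the red_vial, leave any that is pink or purple; of the rest the larger one is meant.

How it is judged:
By the outcome, as a careful person would: the job done as asked, in the order asked, and still so for the second after the job is handed in, with the robot touching nothing.
It also fails if it takes over 64 s, if anything falls off the work surface, if the arm or the gripper's body presses on something with over 40 N, if the wrist force passes 120 N, or if a joint passes its speed limit or range.

### The arm

A 6-joint arm with a two-finger parallel gripper is mounted at the origin on the work surface; the furniture and walls round the work are solid. World frame = base frame: x ahead of the robot, y to its left, z up, the work surface at z = 0. Lengths are in m, angles in rad, forces in N, time in s.
With the tool pointing down it reaches from about 0.25 to 0.8 m from the base axis. Payload 3.9 kg.
Tool frame: the origin (TCP) lies midway between the tips of the shut fingers; the grasp point (between the pads) lies 19 mm behind it (bot.grip_depth is the z of the grasp point in the tool frame, in m); z points along the fingers, y is the line along which they close (so a half turn about z gives the same grasp; the last joint's range is limited). The gripper opens to 85 mm and grips with 20 to 120 N. Pads are 22 mm wide; open, the fingers measure 114 mm over their backs; the gripper's body (76 mm by 85 mm) begins 54 mm behind the grasp point. The pads swing forward as they close: fully open they stand 13 mm farther back than shut.
Start: joints at [1.229, 0.26, -0.138, 1.173, 0, 1.571], TCP at [0.176, 0.495, 0.208] pointing down, gripper open.
Joint ranges: [-2.78, 2.78], [-0.83, 1.72], [-1.28, 1.37], [-1.9, 2.12], [-1.57, 1.48], [-3.14, 3.14]. Speed limits (rad/s): [2.57, 2.57, 3.14, 3.14, 3.14, 3.14].

### API

Orientations are given as a unit quaternion [w, x, y, z].
In Python, from workcell import bot gives the robot as it stands.
- The arm moves only by the tool carry_out, never from a script. Its arguments are lists of equal length, an entry for each row: "linear": the shift along the world's x, y, z in mm, a list of three; "rotation": the turn, a rotation vector about the world's x, y, z in rad, a list of three; "claw": the finger opening in mm, from 0 to 85.4. A call has exactly 8 rows; each row is the pose to reach, as a shift and turn from the pose commanded when the call began; what a row does not reach only later rows make up. A row lasts 1/8 s, in which the tool goes at most 62.5 mm and 10.7 degrees, less where a joint would pass 70% of its speed; a pose out of reach is approached as far as the arm can. A call with a gripper value outside its range is refused whole. The fingers move at their own pace and stop on an object; "newtons" is the grip in N (left out, the last holds). Time passes only in rows, so rows that repeat a pose let the fingers close, or fill a call up. It gives the time, the measured TCP pose, the force, the opening and the grip force at its end, in the units of the state.
- bot.sense(): the state, without advancing time (a new reading comes with each control period).
- bot.get_image(name): name is "scene" or "top" or "wrist"; returns the picture (400x640x3 uint8, red, green, blue); there is no depth.
- bot.camera_model(name): a dict with "fovy" (degrees; the focal length in pixels is half the picture's height over the tangent of half this angle, whatever the lens; pixels are square), "cx", "cy" (the principal point, pixels), "cam_to_world" (4x4, takes a point from camera to world coordinates); the wrist camera has in their place "mount" (4x4, takes a point from camera to tool coordinates, whose origin is the TCP and whose axes are the flange's). Camera axes: x right, y down, z forward; pixel columns grow to the right and rows downward; lengths in m; the calibration is good to about 2 mm. A picture is of the moment at which its call begins: read the wrist's pose just before it. camera_model takes no time and is no camera call.
- bot.sign_off(): hands the job in; it is judged then, once.
The state is a dict: "time_s": time; "joint_pos": joint angles; "joint_velocities": joint speeds; "tau": joint torques, N m; "ee_pos": TCP position; "ee_rot": TCP orientation; "force": force on the tool from outside, world axes, zero at the start; "torque": the same for the moment, N m; "grip_width": finger opening in m; "gripper_force": force on a finger pad.
Only numpy, scipy, OpenCV 4.12 (cv2) and the standard library are available. Lean on these libraries where they do the work, as an engineer would, in place of code of your own. Each camera call takes 0.05 s, during which the arm holds its last target. There are 200 camera calls.

## Working session

There is one attempt and no reset: what is moved stays moved. The work goes in short steps, Python scripts to look and compute and a tool call to move; the robot and the scene stay as the last step left them, time stands still between calls to the robot, and variables do not carry over. Pictures are saved under pics/ and viewed, at most 10 in all, crops included, and the job is handed in when it is done.

Besides the shell and the picture viewer there is one more tool, called after "Call:" by a JSON object that holds its "op" and its "data". carry_out: Moves the arm, as the interface text tells. Its arguments: {"type":"object","properties":{"linear":{"type":"array","items":{"type":"array","items":{"type":"number"}}},"rotation":{"type":"array","items":{"type":"array","items":{"type":"number"}}},"claw":{"type":"array","items":{"type":"number"}},"newtons":{"type":"number"}},"required":["linear","rotation","claw"]}

```bash
mkdir -p pics; python3 - <<'E'
from workcell import bot
import cv2,json
for n in("scene","top"):
    im=bot.get_image(n); cv2.imwrite(f"pics/{n}0.png",im[:,:,::-1])
    m=bot.camera_model(n); print(n,{k:(v.tolist() if hasattr(v,'tolist') else v) for k,v in m.items()})
s=bot.sense(); print(s)
E
```

```text
scene {'fovy': 57.69481326538927, 'cx': 317.49872978922645, 'cy': 193.0869030077021, 'cam_to_world': [[-0.860855017449395, 0.35501301795763285, -0.36454683651461744, 0.8257034984380668], [0.5086147077105194, 0.5785220760043008, -0.6376702021234935, 0.6048900042423979], [-0.01548283025627818, -0.7343554756766558, -0.6785884741954935, 0.6515899393520959], [0.0, 0.0, 0.0, 1.0]]}
top {'fovy': 48.68454140401101, 'cx': 325.5889592636139, 'cy': 203.63383793639017, 'cam_to_world': [[-0.015215193865171986, -0.9982138372724084, 0.05777225072246141, 0.4647195462168849], [-0.9998842058923446, 0.015174195988427716, -0.001148295754690855, 0.07892982568642638], [0.0002695972564583658, -0.0577830325787639, -0.9983291283255842, 0.995931621289739], [0.0, 0.0, 0.0, 1.0]]}
{'time_s': 0.1, 'joint_pos': array([ 1.22900173e+00,  2.60599935e-01, -1.39263004e-01,  1.17274168e+00,
       -2.67587742e-05,  1.57078963e+00]), 'joint_velocities': array([ 0.0003851 , -0.00165874,  0.00431778,  0.00064785,  0.00124722,
       -0.00017111]), 'tau': array([-2.13270200e-04, -4.06507409e+01,  2.54527348e+01,  1.00574797e-02,
       -1.43215946e-06, -1.00768972e-05]), 'ee_pos': array([0.17574762, 0.49398238, 0.20704918]), 'ee_rot': array([-1.40583395e-04,  1.70063265e-01,  9.85432732e-01, -8.93248697e-04]), 'force': array([1.37891044, 0.35078139, 0.2481016 ]), 'torque': array([-0.02726391, -0.00134573,  0.02299195]), 'gripper_force': 0.0, 'grip_width': 0.08506382419471224}
```

View pics/top0.png

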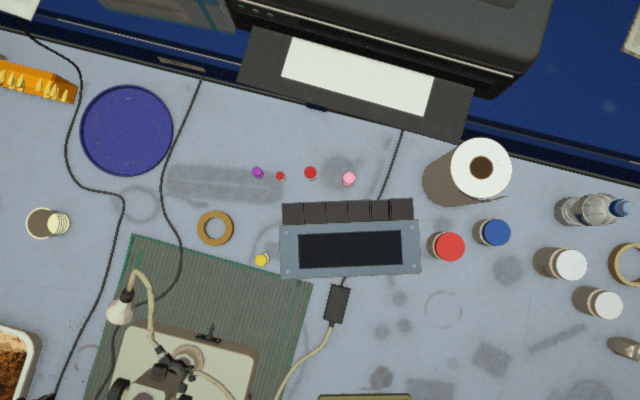

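View pics/scene0.png

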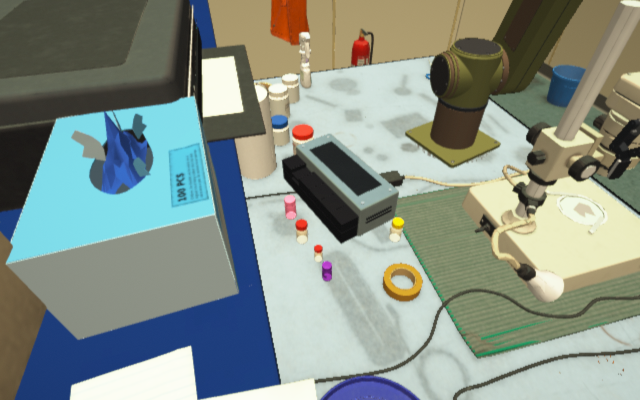

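The top picture shows the case at about (350,248), with the rail behind it from (282,213) to (413,208). There are four things that could be the red vial: large red (310,173), small red (280,176), purple (257,172) and pink (348,179). The large red one is meant. The yellow vial is at (262,260). The jar is the red lid at (449,246), not the blue lid at (494,232). In the scene picture the rail is at (320,200), with the vials behind it.

```bash
cat > h.py <<'E'
import numpy as np
from workcell import bot
def ray(n,u,v,z):
    m=bot.camera_model(n);T=np.array(m["cam_to_world"]);f=200/np.tan(np.radians(m["fovy"]/2))
    d=T[:3,:3]@[(u-m["cx"])/f,(v-m["cy"])/f,1];o=T[:3,3]
    return o+d*(z-o[2])/d[2]
E
python3 - <<'E'
import cv2,numpy as np
from h import *
im=cv2.imread("pics/top0.png")
c=cv2.resize(im[160:280,270:430],None,fx=5,fy=5,interpolation=cv2.INTER_CUBIC)
g=np.clip(c.astype(float)*1.6,0,255).astype(np.uint8)
cv2.imwrite("pics/crop.png",g)
for n,u,v,z in [("rl_back",282,204,.07),("rr_back",412,198,.07),("hFL",280,278,.095),("hFR",421,271,.095),("hBL",281,225,.095),("hBR",419,219,.095),("redv",310,173,.058),("pink",348,179,.04),("smallred",280,176,.04),("yel",262,260,.058),("jar",449,246,.088),("roll",481,168,.1)]:
    print(n,ray("top",u,v,z).round(4))
E
```

```text
rl_back [0.5189 0.1693 0.07  ]
rr_back [ 0.5274 -0.1037  0.07  ]
hFL [0.3677 0.1723 0.095 ]
hFR [ 0.3774 -0.1131  0.095 ]
hBL [0.4747 0.1693 0.095 ]
hBR [ 0.4826 -0.1119  0.095 ]
redv [0.585  0.1101 0.058 ]
pink [0.5729 0.0283 0.04  ]
smallred [0.5817 0.176  0.04  ]
yel [0.4019 0.2138 0.058 ]
jar [ 0.4266 -0.1733  0.088 ]
roll [ 0.5845 -0.2402  0.1   ]
```

View pics/crop.png

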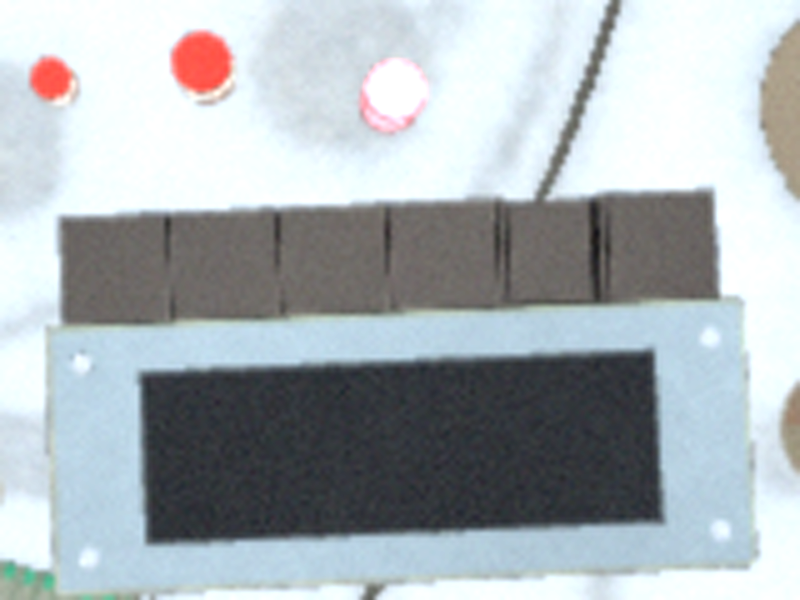

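The crop confirms the large red vial at crop (203,62), next to the small red one (52,78) and the pink one (395,95). The rail shows one segment with end walls at crop x 500-605, the fifth from the left (case y ≈ -69). I'll still confirm it by touch. First I'll check where the arm is relative to the microscope.

```bash
python3 - <<'E'
from h import *
def proj(n,p):
    m=bot.camera_model(n);T=np.linalg.inv(np.array(m["cam_to_world"]));f=200/np.tan(np.radians(m["fovy"]/2))
    c=T@np.r_[p,1];return (m["cx"]+f*c[0]/c[2],m["cy"]+f*c[1]/c[2],c[2])
for n in("scene","top"):
  for p in([0,0,0],[0,0,.3],[.176,.495,.207],[.176,.495,.3],[.1,.3,.5],[.1,.25,0],[.5025,.0318,.07],[.5046,-.0372,.06]): print(n,p,np.round(proj(n,p),2))
for u,v,n,z in[(380,210.4,"top",.06),(530,240,"scene",.05),(515,220,"scene",0.05)]: print(ray(n,u,v,z))
import cv2;cv2.imwrite("pics/w0.png",bot.get_image("wrist")[:,:,::-1])
E
```

```text
scene [0, 0, 0] [450.41 140.15   1.13]
scene [0, 0, 0.3] [477.83  42.06   0.93]
scene [0.176, 0.495, 0.207] [6.2193e+02 2.1233e+02 6.1000e-01]
scene [0.176, 0.495, 0.3] [6.5619e+02 1.6910e+02 5.5000e-01]
scene [0.1, 0.3, 0.5] [ 6.2253e+02 -1.5460e+01  5.6000e-01]
scene [0.1, 0.25, 0] [494.3  199.14   0.93]
scene [0.5025, 0.0318, 0.07] [315.74 185.15   0.88]
scene [0.5046, -0.0372, 0.06] [301.46 173.12   0.93]
top [0, 0, 0] [364.76 441.35   0.97]
top [0, 0, 0.3] [382.37 536.45   0.67]
top [0.176, 0.495, 0.207] [ 89.28 398.78   0.77]
top [0.176, 0.495, 0.3] [ 56.92 422.02   0.68]
top [0.1, 0.3, 0.5] [1.2439e+02 5.7321e+02 4.7000e-01]
top [0.1, 0.25, 0] [250.27 396.37   0.97]
top [0.5025, 0.0318, 0.07] [347.68 210.83   0.93]
top [0.5046, -0.0372, 0.06] [379.98 209.54   0.94]
[ 0.50276983 -0.03720324  0.06      ]
[0.19338554 0.40097466 0.05      ]
[0.17133199 0.34676899 0.05      ]
```

View pics/w0.png

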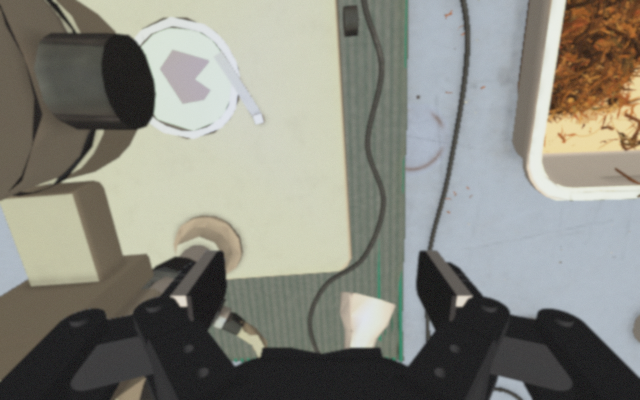

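The wrist picture shows the open fingers above the mat, and microscope parts close by on the robot side (objective at (95,80), stage at (190,80), lamp (365,315)). Before sweeping I need to know what is tall there.

```bash
python3 - <<'E'
import cv2
from h import *
im=cv2.imread("pics/scene0.png");cv2.imwrite("pics/c2.png",cv2.resize(im[0:300,400:640],None,fx=2,fy=2))
def proj(n,p):
    m=bot.camera_model(n);T=np.linalg.inv(np.array(m["cam_to_world"]));f=200/np.tan(np.radians(m["fovy"]/2))
    c=T@np.r_[p,1];return (m["cx"]+f*c[0]/c[2],m["cy"]+f*c[1]/c[2])
for p in([.17,.347],[.19,.37],[.21,.37],[.15,.3]):
  print(p,[np.round(proj("scene",[*p,z])).astype(int).tolist() for z in(.03,.1,.2,.3,.4)])
m=bot.camera_model("wrist");print(m)
E
```

```text
[0.17, 0.347] [[512, 226], [524, 204], [543, 167], [566, 123], [594, 68]]
[0.19, 0.37] [[515, 236], [527, 214], [547, 177], [571, 133], [601, 77]]
[0.21, 0.37] [[509, 240], [521, 218], [540, 181], [564, 136], [594, 80]]
[0.15, 0.3] [[501, 210], [511, 188], [528, 152], [548, 109], [573, 56]]
{'fovy': 63.59601778741603, 'cx': 321.03189036515494, 'cy': 196.74871391509993, 'mount': array([[-6.11221159e-05, -9.59543501e-01, -2.81560414e-01,
         7.16657234e-02],
       [ 9.99999998e-01, -5.51530851e-05, -2.91245892e-05,
        -3.44530452e-04],
       [ 1.24173848e-05, -2.81560415e-01,  9.59543502e-01,
        -1.65861526e-01],
       [ 0.00000000e+00,  0.00000000e+00,  0.00000000e+00,
         1.00000000e+00]])}
```

View pics/c2.png

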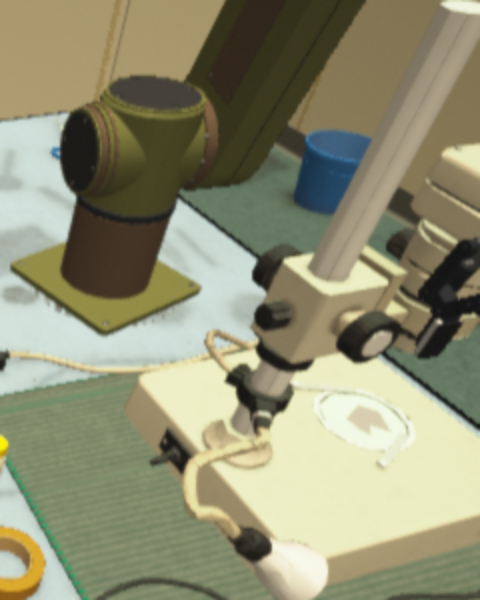

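The crop shows the microscope pole from about (240,440) at its foot to (465,5) at its top, so roughly x 0.20, y 0.35 and 0.48 m high, with the head at (430,230). It stands in the way of a direct sweep, so I'll lift high first, closing the fingers on the way.

Call:
{"op": "carry_out", "data": {"linear": [[0,0,20],[0,0,50],[0,0,80],[0,0,110],[0,0,140],[0,0,170],[0,0,200],[0,0,220]], "rotation": [[0,0,0],[0,0,0],[0,0,0],[0,0,0],[0,0,0],[0,0,0],[0,0,0],[0,0,0]], "claw": [85,85,85,85,60,40,20,0], "newtons": 30}}

```text
time_s: 1.15
ee_pos: [0.176, 0.4947, 0.429]
ee_rot: [0.0, 0.17, 0.985, 0.0]
force: [0.3, -0.3, -1.1]
grip_width: 0.0118
gripper_force: 0.0
```

```bash
python3 - <<'E'
import cv2
from h import *
cv2.imwrite("pics/w1.png",np.hstack([bot.get_image("wrist")[:,:,::-1],bot.get_image("scene")[:,320:,::-1]])[:, 160:])
s=bot.sense();print(s["ee_pos"],s["joint_pos"],s["force"],s["grip_width"])
E
```

```text
[0.17623917 0.49537105 0.42953579] [1.22898643e+00 2.78737094e-01 4.64476282e-01 1.75301241e+00
 3.41670026e-06 1.57082685e+00] [ 0.13362821 -0.02761396  0.14831067] 0.0002668557734206236
```

View pics/w1.png

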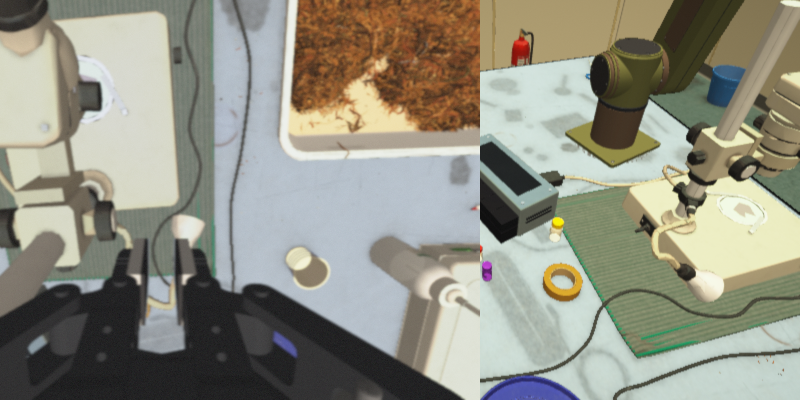

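The fingers are shut and the arm is up. The microscope pole is at the left, about (30,260), and the lamp at (185,228). The sweep path outward (+x) is clear. Next: out, a little higher, and start the turn.

Call:
{"op": "carry_out", "data": {"linear": [[15,0,20],[45,0,40],[80,0,60],[120,0,60],[150,-10,60],[180,-30,60],[205,-70,60],[225,-110,60]], "rotation": [[0,0,0],[0,0,-0.1],[0,0,-0.2],[0,0,-0.3],[0,0,-0.4],[0,0,-0.5],[0,0,-0.6],[0,0,-0.7]], "claw": [0,0,0,0,0,0,0,0]}}

```text
time_s: 2.25
ee_pos: [0.4021, 0.3837, 0.4858]
ee_rot: [-0.0, 0.499, 0.867, -0.001]
force: [0.1, -0.0, 0.0]
grip_width: -0.0001
gripper_force: 0.0
```

Call:
{"op": "carry_out", "data": {"linear": [[15,-40,0],[30,-85,0],[45,-130,0],[60,-180,-10],[75,-230,-40],[85,-280,-80],[95,-330,-120],[100,-365,-150]], "rotation": [[0,0,-0.08],[0,0,-0.16],[0,0,-0.24],[0,0,-0.32],[0,0,-0.4],[0,0,-0.45],[0,0,-0.49],[0,0,-0.5]], "claw": [0,0,0,0,0,0,0,0]}}

```text
time_s: 3.25
ee_pos: [0.5, 0.0177, 0.3349]
ee_rot: [-0.001, 0.697, 0.717, -0.001]
force: [1.2, -0.1, 0.6]
grip_width: -0.0001
gripper_force: 0.0
```

```bash
python3 - <<'E'
import cv2
from h import *
cv2.imwrite("pics/w2.png",bot.get_image("wrist")[:,:,::-1])
s=bot.sense();print(s["time_s"],s["ee_pos"],s["ee_rot"],s["joint_pos"],s["force"])
E
```

```text
3.3 [0.49808871 0.01374787 0.33044637] [-0.0020979   0.69853865  0.71555042 -0.00519201] [ 0.03048242  0.20067685  0.09921255  1.47972062 -0.0041847   1.57724125] [-2.3717363  -2.85276516 -1.87313058]
```

View pics/w2.png

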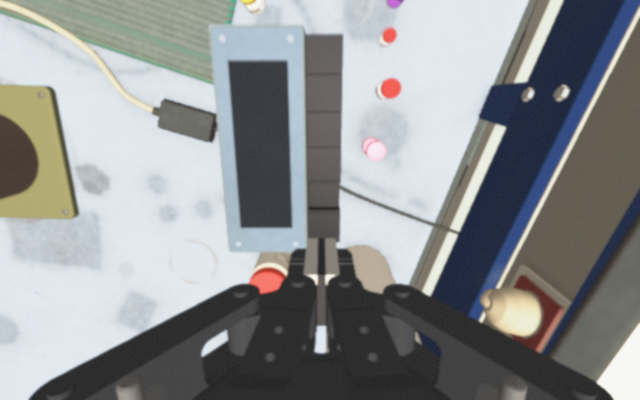

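The wrist picture shows the rail at (323,130) running down to the fingertips at (322,245), and the red, pink and small vials off to its right at (390,88), (373,148) and (389,37). I'm above the rail, so I'll go down over the middle segment (case y -23), stopping just above it.

Call:
{"op": "carry_out", "data": {"linear": [[1,-4,-40],[2,-8,-90],[2,-10,-140],[2,-11,-185],[2,-11,-215],[2,-11,-240],[2,-11,-256],[2,-11,-258]], "rotation": [[0,0,0],[0,0,0],[0,0,0],[0,0,0],[0,0,0],[0,0,0],[0,0,0],[0,0,0]], "claw": [0,0,0,0,0,0,0,0]}}

```text
time_s: 4.3
ee_pos: [0.5006, 0.0087, 0.0778]
ee_rot: [-0.002, 0.697, 0.717, -0.002]
force: [0.6, 0.1, 0.4]
grip_width: 0.0003
gripper_force: 0.0
```

Call:
{"op": "carry_out", "data": {"linear": [[0,0,-2],[0,0,-4],[0,0,-6],[0,0,-7],[0,0,-8],[0,0,-9],[0,0,-9],[0,0,-9]], "rotation": [[0,0,0],[0,0,0],[0,0,0],[0,0,0],[0,0,0],[0,0,0],[0,0,0],[0,0,0]], "claw": [0,0,0,0,0,0,0,0]}}

```text
time_s: 5.3
ee_pos: [0.503, 0.0086, 0.0708]
ee_rot: [0.0, 0.697, 0.717, 0.0]
force: [-0.4, -0.6, 0.6]
grip_width: -0.0
gripper_force: 0.0
```

Call:
{"op": "carry_out", "data": {"linear": [[0,0,-1],[0,0,-2],[0,0,-2],[0,0,-2],[0,0,-2],[0,0,-2],[0,0,-2],[0,0,-2]], "rotation": [[0,0,0],[0,0,0],[0,0,0],[0,0,0],[0,0,0],[0,0,0],[0,0,0],[0,0,0]], "claw": [0,0,0,0,0,0,0,0]}}

```text
time_s: 6.3
ee_pos: [0.503, 0.0086, 0.0688]
ee_rot: [0.0, 0.697, 0.717, 0.0]
force: [-0.3, 0.2, -1.3]
grip_width: 0.0002
gripper_force: 0.0
```

Call:
{"op": "carry_out", "data": {"linear": [[0,0,-1],[0,0,-1],[0,0,-2],[0,0,-2],[0,0,-2],[0,0,-2],[0,0,-2],[0,0,-2]], "rotation": [[0,0,0],[0,0,0],[0,0,0],[0,0,0],[0,0,0],[0,0,0],[0,0,0],[0,0,0]], "claw": [0,0,0,0,0,0,0,0]}}

```text
time_s: 7.3
ee_pos: [0.5029, 0.0086, 0.0668]
ee_rot: [-0.0, 0.697, 0.717, -0.0]
force: [0.2, -0.5, -0.7]
grip_width: 0.0
gripper_force: 0.0
```

Call:
{"op": "carry_out", "data": {"linear": [[0,0,-1],[0,0,-1],[0,0,-2],[0,0,-2],[0,0,-2],[0,0,-2],[0,0,-2],[0,0,-2]], "rotation": [[0,0,0],[0,0,0],[0,0,0],[0,0,0],[0,0,0],[0,0,0],[0,0,0],[0,0,0]], "claw": [0,0,0,0,0,0,0,0]}}

```text
time_s: 8.3
ee_pos: [0.503, 0.0086, 0.0648]
ee_rot: [0.0, 0.697, 0.717, 0.0]
force: [-0.3, 0.3, 0.5]
grip_width: -0.0003
gripper_force: 0.0
```

```bash
python3 - <<'E'
import cv2
from h import *
w=bot.get_image("wrist");c=bot.get_image("scene")
cv2.imwrite("pics/w3.png",np.vstack([cv2.resize(w[100:300,200:480],(800,571))[:300,:,::-1],cv2.resize(c[130:250,240:440],(800,480))[50:350,:,::-1]]))
s=bot.sense();print(s["ee_pos"],s["force"])
E
```

```text
[0.50299754 0.00862687 0.06482929] [-0.22283544  0.29781726 -0.65137263]
```

View pics/w3.png

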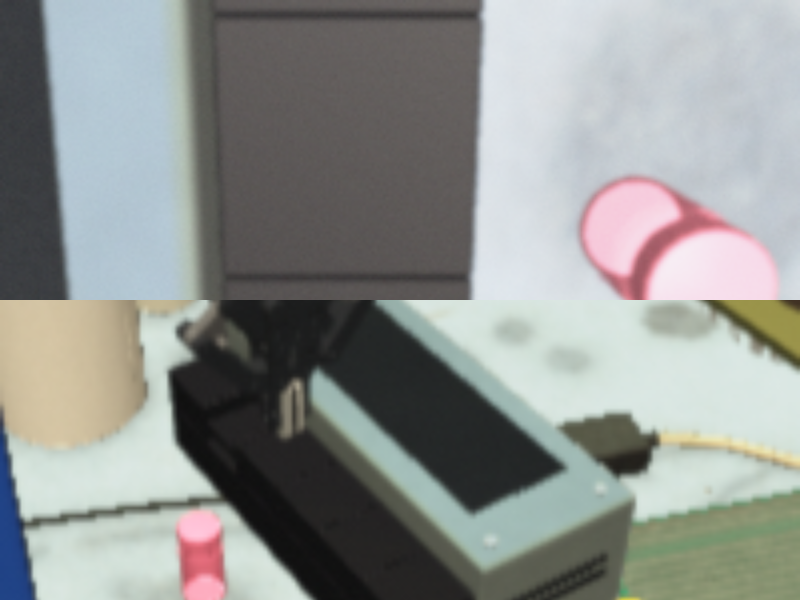

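The upper half shows the rail segments under the fingers. The lower half shows the fingertip (292,435) just above the rail, with the notch opening nearer the far end at about (230,400). I'll keep going down gently until contact.

Call:
{"op": "carry_out", "data": {"linear": [[0,0,-0.5],[0,0,-1],[0,0,-1.5],[0,0,-2],[0,0,-2],[0,0,-2],[0,0,-2],[0,0,-2]], "rotation": [[0,0,0],[0,0,0],[0,0,0],[0,0,0],[0,0,0],[0,0,0],[0,0,0],[0,0,0]], "claw": [0,0,0,0,0,0,0,0]}}

```text
time_s: 9.4
ee_pos: [0.503, 0.0086, 0.0628]
ee_rot: [0.0, 0.697, 0.717, 0.0]
force: [-0.0, -0.2, 0.2]
grip_width: -0.0002
gripper_force: 0.0
```

Call:
{"op": "carry_out", "data": {"linear": [[0,0,-0.5],[0,0,-1],[0,0,-1.5],[0,0,-2],[0,0,-2],[0,0,-2],[0,0,-2],[0,0,-2]], "rotation": [[0,0,0],[0,0,0],[0,0,0],[0,0,0],[0,0,0],[0,0,0],[0,0,0],[0,0,0]], "claw": [0,0,0,0,0,0,0,0]}}

```text
time_s: 10.4
ee_pos: [0.503, 0.0086, 0.0608]
ee_rot: [0.0, 0.697, 0.717, 0.0]
force: [0.5, 0.5, 0.4]
grip_width: 0.0001
gripper_force: 0.0
```

Call:
{"op": "carry_out", "data": {"linear": [[0,0,-0.5],[0,0,-1],[0,0,-1.5],[0,0,-2],[0,0,-2],[0,0,-2],[0,0,-2],[0,0,-2]], "rotation": [[0,0,0],[0,0,0],[0,0,0],[0,0,0],[0,0,0],[0,0,0],[0,0,0],[0,0,0]], "claw": [0,0,0,0,0,0,0,0]}}

```text
time_s: 11.4
ee_pos: [0.503, 0.0086, 0.0588]
ee_rot: [-0.0, 0.697, 0.717, -0.0]
force: [0.7, -0.9, 0.4]
grip_width: -0.0002
gripper_force: 0.0
```

```bash
python3 - <<'E'
import cv2
from h import *
w=bot.get_image("wrist")
cv2.imwrite("pics/w4.png",cv2.resize(np.clip(w[110:300,220:430].astype(float)*2,0,255).astype(np.uint8)[:,:,::-1],(663,600)))
s=bot.sense();print(s["ee_pos"],s["force"])
c=cv2.imread("pics/top0.png");t=bot.get_image("top")[:,:,::-1]
a=c[270:300,280:430].astype(int);b=t[270:300,280:430].astype(int);print(abs(a-b).max(),abs(a-b).mean())
E
```

```text
[0.50294349 0.00862486 0.05880448] [ 0.39537653 -0.75528539 -0.45519448]
146 37.83325925925926
```

View pics/w4.png

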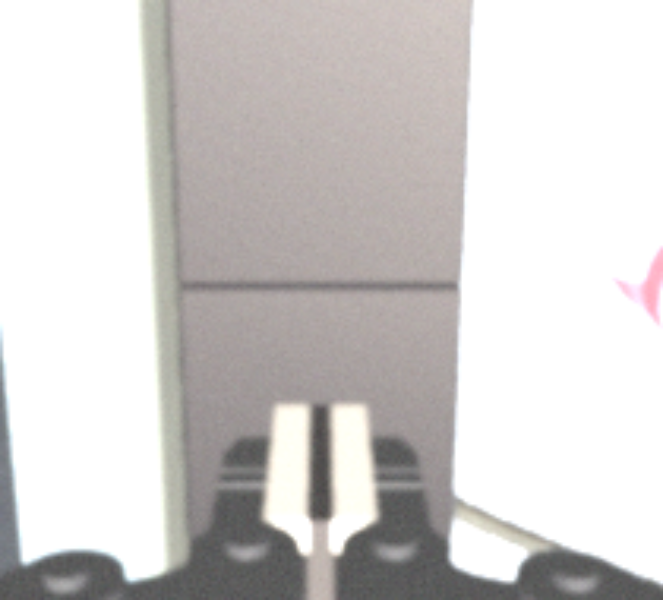

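The crop shows the fingertips (320,405) over the rail segment, past the seam (320,285). They look slightly above the rail still, so I'll continue down until contact.

Call:
{"op": "carry_out", "data": {"linear": [[0,0,-0.5],[0,0,-1],[0,0,-1.5],[0,0,-2],[0,0,-2.5],[0,0,-3],[0,0,-3],[0,0,-3]], "rotation": [[0,0,0],[0,0,0],[0,0,0],[0,0,0],[0,0,0],[0,0,0],[0,0,0],[0,0,0]], "claw": [0,0,0,0,0,0,0,0]}}

```text
time_s: 12.5
ee_pos: [0.503, 0.0086, 0.0558]
ee_rot: [-0.0, 0.697, 0.717, 0.0]
force: [-0.2, 0.3, 0.8]
grip_width: 0.0001
gripper_force: 0.0
```

Call:
{"op": "carry_out", "data": {"linear": [[0,0,-0.5],[0,0,-1],[0,0,-1.5],[0,0,-2],[0,0,-2.5],[0,0,-3],[0,0,-3],[0,0,-3]], "rotation": [[0,0,0],[0,0,0],[0,0,0],[0,0,0],[0,0,0],[0,0,0],[0,0,0],[0,0,0]], "claw": [0,0,0,0,0,0,0,0]}}

```text
time_s: 13.5
ee_pos: [0.503, 0.0086, 0.0528]
ee_rot: [-0.0, 0.697, 0.717, 0.0]
force: [-1.0, -1.0, 0.0]
grip_width: 0.0
gripper_force: 0.0
```

Call:
{"op": "carry_out", "data": {"linear": [[0,0,-0.5],[0,0,-1],[0,0,-1.5],[0,0,-2],[0,0,-2.5],[0,0,-3],[0,0,-3],[0,0,-3]], "rotation": [[0,0,0],[0,0,0],[0,0,0],[0,0,0],[0,0,0],[0,0,0],[0,0,0],[0,0,0]], "claw": [0,0,0,0,0,0,0,0]}}

```text
time_s: 14.5
ee_pos: [0.503, 0.0086, 0.0498]
ee_rot: [-0.0, 0.697, 0.717, -0.0]
force: [0.1, 0.9, 0.1]
grip_width: -0.0004
gripper_force: 0.0
```

Call:
{"op": "carry_out", "data": {"linear": [[0,0,-0.5],[0,0,-1],[0,0,-1.5],[0,0,-2],[0,0,-2.5],[0,0,-3],[0,0,-3],[0,0,-3]], "rotation": [[0,0,0],[0,0,0],[0,0,0],[0,0,0],[0,0,0],[0,0,0],[0,0,0],[0,0,0]], "claw": [0,0,0,0,0,0,0,0]}}

```text
time_s: 15.5
ee_pos: [0.503, 0.0086, 0.0468]
ee_rot: [-0.0, 0.697, 0.717, 0.0]
force: [1.0, -0.3, -0.3]
grip_width: 0.0
gripper_force: 0.0
```

```bash
python3 - <<'E'
import cv2
from h import *
w=bot.get_image("wrist");c=bot.get_image("scene")
s=bot.sense();print(s["ee_pos"],s["force"],s["tau"])
A=cv2.resize(c[120:220,250:380],(800,615),interpolation=cv2.INTER_CUBIC)[:400]
B=cv2.resize(w[190:290,270:375],(210*1,200))
A[:200,590:]=np.clip(B*1.8,0,255)
cv2.imwrite("pics/w5.png",np.clip(A*1.3,0,255).astype(np.uint8)[:,:,::-1])
E
```

```text
[0.50302057 0.00863642 0.04683066] [-0.68695822 -0.16994357 -0.27911524] [-6.18356244e-04 -4.08647561e+01  2.06829250e+01  1.53332130e-03
 -5.99407031e-05 -1.19677495e-07]
```

View pics/w5.png

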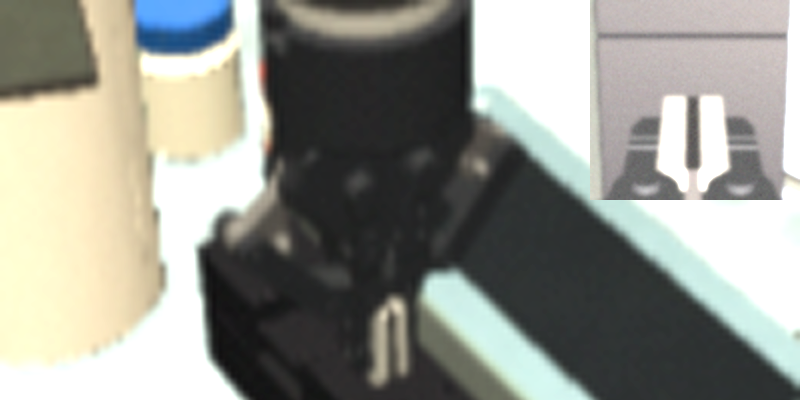

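The view shows the shut fingertip (390,380) just over the rail, still not touching. The linkage is close to the lid edge at (450,265). I'll shift 8 mm back (+x) for clearance and continue down.

Call:
{"op": "carry_out", "data": {"linear": [[3,0,0],[6,0,0],[8,0,0],[8,0,-0.5],[8,0,-1],[8,0,-1.5],[8,0,-2],[8,0,-2]], "rotation": [[0,0,0],[0,0,0],[0,0,0],[0,0,0],[0,0,0],[0,0,0],[0,0,0],[0,0,0]], "claw": [0,0,0,0,0,0,0,0]}}

```text
time_s: 16.6
ee_pos: [0.5117, 0.0086, 0.0465]
ee_rot: [0.001, 0.697, 0.717, 0.001]
force: [-2.4, -0.8, 12.4]
grip_width: 0.0002
gripper_force: 6.2
```

```bash
python3 - <<'E'
from h import *
# light fingertip faces: project TCP + offsets into scene; find light-tip pixels in scene & wrist
import cv2
def proj(p,n="scene"):
    m=bot.camera_model(n);T=np.linalg.inv(np.array(m["cam_to_world"]));f=200/np.tan(np.radians(m["fovy"]/2))
    c=T@np.r_[p,1];return np.round([m["cx"]+f*c[0]/c[2],m["cy"]+f*c[1]/c[2]],1)
p=np.array([.503,.0086,.0468])
for h in(0,.01,.02,.03):
  for e in(0,.011): print(h,e,proj(p+[0,e,h]))
# case landmarks check at lid: corner left-front of lid
for q in([.4345+.045-.031*.143,.0297+.045*.031+.143,.095],[.4345+.091-.031*.138,.0297+.091*.031+.138,.07],[.4345+.091-.031*.138,.0297+.091*.031+.138,0]): print(proj(np.array(q)))
print(bot.sense()["force"],bot.sense()["ee_pos"])
im=cv2.imread("pics/scene0.png")
for r in range(216,248,4): print(r,im[r,330:366:3].sum(1))
E
```

```text
0 0 [311.1 186.9]
0 0.011 [313.3 189.4]
0.01 0 [310.9 183.9]
0.01 0.011 [313.2 186.4]
0.02 0 [310.8 180.9]
0.02 0.011 [313.1 183.4]
0.03 0 [310.7 177.8]
0.03 0.011 [313.  180.3]
[360.  209.4]
[340.8 224.5]
[339.9 245.2]
[-2.3840966 -0.7590344 12.3606801] [0.51169205 0.00864229 0.0465262 ]
216 [ 52  62 101 106 102 103 103 105 102 113 262 253]
220 [ 61  48  53 103 105 103 104  79  51  70 267 254]
224 [ 48  58  48  46  84  51  52  53  47  98 259 258]
228 [ 52  45  57  45  51  51  51  63  50 139 257 258]
232 [479  54  47  50  66  52  51  52  53 199 258 269]
236 [636 604  56  41  52  50  52  53 252 539 521 646]
240 [647 640 609 101  51 139 480 572 544 584 624 631]
244 [642 643 640 641 612 636 635 626 614 591 572 561]
```

Contact: 12 N at TCP z 0.0465, so the shut tip sits about 23 mm above the reported TCP. That agrees with the pictures. Now I'll ease the preload and slide right (-y) along the rail top.

Call:
{"op": "carry_out", "data": {"linear": [[0,0,1],[0,-3,1],[0,-7,1],[0,-11,1],[0,-15,1],[0,-18,1],[0,-20,1],[0,-20,1]], "rotation": [[0,0,0],[0,0,0],[0,0,0],[0,0,0],[0,0,0],[0,0,0],[0,0,0],[0,0,0]], "claw": [0,0,0,0,0,0,0,0]}}

```text
time_s: 17.6
ee_pos: [0.512, -0.0102, 0.0465]
ee_rot: [-0.0, 0.697, 0.717, 0.002]
force: [-0.2, 3.5, 6.9]
grip_width: 0.0
gripper_force: 3.2
```

Call:
{"op": "carry_out", "data": {"linear": [[0,-3,0],[0,-7,0],[0,-11,0],[1,-15,0],[1,-19,0],[1,-23,0],[1,-26,0],[1,-26,0]], "rotation": [[0,0,0],[0,0,0],[0,0,0],[0,0,0],[0,0,0],[0,0,0],[0,0,0],[0,0,0]], "claw": [0,0,0,0,0,0,0,0]}}

```text
time_s: 18.6
ee_pos: [0.5118, -0.0377, 0.0456]
ee_rot: [-0.0, 0.697, 0.717, -0.0]
force: [0.3, -0.3, -0.2]
grip_width: -0.0001
gripper_force: 0.0
```

The tip dropped into the notch and the force vanished. Going down to the key.

Call:
{"op": "carry_out", "data": {"linear": [[0,0,-2],[0,0,-4],[0,0,-6],[0,0,-8],[0,0,-9.5],[0,0,-11],[0,0,-12],[0,0,-12]], "rotation": [[0,0,0],[0,0,0],[0,0,0],[0,0,0],[0,0,0],[0,0,0],[0,0,0],[0,0,0]], "claw": [0,0,0,0,0,0,0,0]}}

```text
time_s: 19.6
ee_pos: [0.5119, -0.0373, 0.0339]
ee_rot: [0.0, 0.697, 0.717, 0.0]
force: [-2.9, 1.2, 4.7]
grip_width: 0.0001
gripper_force: 2.1
```

About 5 N, so this is the key and it is moving. Pressing to its stop.

Call:
{"op": "carry_out", "data": {"linear": [[0,0,-1],[0,0,-2],[0,0,-3],[0,0,-4],[0,0,-5],[0,0,-6],[0,0,-6.5],[0,0,-6.5]], "rotation": [[0,0,0],[0,0,0],[0,0,0],[0,0,0],[0,0,0],[0,0,0],[0,0,0],[0,0,0]], "claw": [0,0,0,0,0,0,0,0]}}

```text
time_s: 20.6
ee_pos: [0.5121, -0.0374, 0.0285]
ee_rot: [0.0, 0.697, 0.717, 0.0]
force: [-4.3, 1.8, 14.9]
grip_width: 0.0004
gripper_force: 7.2
```

The stop is at the expected height, and the load is on the fingertips. A small extra push, then up.

Call:
{"op": "carry_out", "data": {"linear": [[0,0,-0.5],[0,0,-1],[0,0,-1.5],[0,0,-1.5],[0,0,-1.5],[0,0,-1.5],[0,0,-1.5],[0,0,-1.5]], "rotation": [[0,0,0],[0,0,0],[0,0,0],[0,0,0],[0,0,0],[0,0,0],[0,0,0],[0,0,0]], "claw": [0,0,0,0,0,0,0,0]}}

```text
time_s: 21.6
ee_pos: [0.5122, -0.0374, 0.0284]
ee_rot: [0.001, 0.697, 0.717, 0.001]
force: [-7.6, 0.5, 25.3]
grip_width: -0.0002
gripper_force: 12.7
```

Call:
{"op": "carry_out", "data": {"linear": [[0,0,4],[0,0,12],[0,0,25],[0,0,50],[0,0,85],[0,0,130],[0,0,175],[0,0,200]], "rotation": [[0,0,0],[0,0,0],[0,0,0],[0,0,0],[0,0,0],[0,0,0],[0,0,0],[0,0,0]], "claw": [0,0,0,0,0,0,0,0]}}

```text
time_s: 22.6
ee_pos: [0.5132, -0.0375, 0.229]
ee_rot: [0.002, 0.697, 0.717, 0.001]
force: [0.6, 0.4, -0.4]
grip_width: -0.0005
gripper_force: 0.0
```

Call:
{"op": "carry_out", "data": {"linear": [[0,10,10],[0,40,30],[0,80,60],[0,120,90],[0,160,110],[0,200,120],[0,230,120],[0,240,120]], "rotation": [[0,0,0],[0,0,0],[0,0,0],[0,0,0],[0,0,0],[0,0,0],[0,0,0],[0,0,0]], "claw": [0,0,0,0,0,0,0,0]}}

```text
time_s: 23.6
ee_pos: [0.5113, 0.2046, 0.3446]
ee_rot: [-0.001, 0.696, 0.718, -0.001]
force: [-0.7, -1.0, -0.0]
grip_width: -0.0002
gripper_force: 0.0
```

```bash
python3 - <<'E'
import cv2
from h import *
t=bot.get_image("top")[:,:,::-1];c=cv2.imread("pics/top0.png")
cv2.imwrite("pics/t1.png",t)
# drawer: bright columns profile in front of case (white drawer front emerging), at several columns
for u in(300,320,370,400):
    d=np.abs(t[265:305,u].astype(int)-c[265:305,u]).sum(1); print(u,(265+np.where(d>60)[0]).tolist())
# red/yellow blobs before/after
def blobs(im):
    h=cv2.cvtColor(im,cv2.COLOR_BGR2HSV);o=[]
    for lo,hi in(((0,150,80),(6,255,255)),((172,150,80),(180,255,255)),((20,150,100),(30,255,255))):
        m=cv2.inRange(h,lo,hi);m[:150]=0;m[:,:240]=0
        n,_,st,ce=cv2.connectedComponentsWithStats(m)
        o+=[(ce[i].round(1).tolist(),int(st[i,4])) for i in range(1,n) if st[i,4]>20]
    return o
print(blobs(c));print(blobs(t))
s=bot.sense();print(s["time_s"],s["ee_pos"],s["force"])
E
```

```text
300 [269, 270, 271, 272, 273, 274, 275, 276, 277, 278, 279, 280, 281, 282, 283, 284, 285, 286, 287, 288, 289, 290, 291]
320 [268, 269, 270, 271, 272, 273, 274, 275, 276, 277, 278, 279, 280, 281, 282, 283, 284, 285, 286, 287, 288, 289, 290, 291, 292, 293, 294, 295, 296, 297, 298, 299, 300, 301, 302, 303, 304]
370 [267, 268, 269, 270, 271, 272, 273, 274, 275, 276, 277, 278, 279, 280, 282, 283, 284, 285, 286, 287, 288, 289, 290, 291, 292, 293, 294, 295, 296, 297, 298, 299, 300, 301, 302, 303, 304]
400 [265, 266, 267, 270, 272, 273, 274, 275, 276, 277, 278, 279, 281, 282, 283, 284, 285, 286, 287, 288, 289, 290, 291, 292, 293, 294, 295, 296, 297, 298, 299, 300, 301, 302, 303, 304]
[([309.9, 172.1], 95), ([279.8, 175.2], 40), ([449.1, 246.4], 641), ([260.5, 260.0], 103)]
[([309.9, 172.0], 94), ([279.9, 175.3], 39), ([449.2, 246.4], 637), ([260.5, 259.9], 98)]
23.65 [0.51136233 0.20475503 0.34458675] [ 0.63643297  0.18163128 -0.20389626]
```

The vials and jar haven't moved, and the arm now partly covers the drawer in this view. A numeric check of the drawer's front edge:

```bash
python3 - <<'E'
import cv2
from h import *
t=cv2.imread("pics/t1.png");c=cv2.imread("pics/top0.png")
for u in(292,300,410,415):
    print(u,"before",c[266:306:2,u].sum(1).tolist(),"\n    after",t[266:306:2,u].sum(1).tolist())
for v in(278,284,290,295): print(v,ray("top",300,v,.076).round(4))
E
```

```text
292 before [387, 386, 389, 393, 393, 396, 342, 289, 302, 305, 307, 304, 322, 321, 313, 306, 293, 288, 283, 292] 
    after [453, 456, 460, 462, 459, 454, 464, 706, 707, 734, 503, 688, 490, 372, 375, 361, 349, 344, 342, 340]
300 before [111, 194, 382, 395, 390, 384, 350, 238, 224, 238, 264, 300, 305, 311, 316, 319, 297, 302, 296, 281] 
    after [136, 237, 455, 457, 458, 455, 588, 756, 756, 586, 383, 700, 476, 362, 370, 376, 353, 360, 348, 339]
410 before [388, 381, 383, 366, 469, 500, 503, 499, 503, 495, 497, 500, 491, 482, 487, 477, 484, 489, 490, 486] 
    after [449, 443, 451, 429, 557, 612, 617, 556, 578, 683, 582, 574, 572, 573, 560, 558, 561, 566, 561, 575]
415 before [472, 390, 377, 361, 476, 505, 504, 499, 494, 488, 496, 492, 500, 487, 473, 495, 495, 500, 494, 491] 
    after [547, 456, 438, 421, 553, 586, 590, 587, 572, 582, 576, 583, 582, 581, 567, 575, 575, 578, 580, 571]
278 [0.365 0.133 0.076]
284 [0.3527 0.1332 0.076 ]
290 [0.3405 0.1333 0.076 ]
295 [0.3303 0.1334 0.076 ]
```

White now extends from the case front (row 278) to about row 290, i.e. about 26 mm out. The drawer is released and the arm is clear.

```bash
python3 -c "
from workcell import bot
print(bot.sign_off())"
```

```text
the job is handed in; nothing more can be done
None
```

The job is handed in: the key in the notch at case y = -69 mm is pressed to its stop, the drawer is out about 26 mm, both vials and the jar are unmoved, and the arm is clear at about 24 s of the 64 s allowed.

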